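Close up, settle and store the seed-sample canisters

TASK

Collapse every telescoping sample canister fully home, always the innermost tube first and then the middle one, and stand them all upright on the deck of the settling table. With all of them on it, press the red pedal right down to its stop, hold it there for about a second and let it come up; then stand all the collapsed canisters upright in the grey storage tray. Leave the dish and cup of seeds, the tweezers and the pencil alone.

Things in the scene. Friction and masses are not known exactly. Their poses are not given: they have to be found in the camera images.
- canA_center (a point): Telescoping canister with blue cap and stripe, standing on the table: black foot 64 mm across, 8 mm high; white outer sleeve 46 mm across, its rim 62 mm above the underside (grip here); an aluminium middle tube (39 mm) stands out of it and a white inner tube (32 mm) out of that. Point on the axis, 31 mm above the underside; z up the axis. 0.35 to 0.55 kg. Some are absent.
- canA_cap (a point): Centre of the flat top of the blue canister's inner tube, where it is pressed down. With both tubes home it is about 66 mm above the canister's underside (35 mm above canA_center), the middle rim then 63 mm above it.
- canA_inner (a joint): How far the blue canister's inner tube stands out of its middle tube (m): 0 = fully home, 0.038 = fully out. Slides at about 4 N plus 20 N per m/s, and stays where it is left.
- canA_middle (a joint): How far the blue canister's middle tube stands out of the outer sleeve (m): 0 = fully home, 0.038 = fully out. Slides at about 9 N plus 40 N per m/s, and stays. When the cap is pressed slowly (under 0.1 m/s) the inner tube goes in first and then carries the middle tube in.
- canB_center (a point): Telescoping canister with yellow cap and stripe, standing on the table: black foot 64 mm across, 8 mm high; white outer sleeve 46 mm across, its rim 62 mm above the underside (grip here); an aluminium middle tube (39 mm) stands out of it and a white inner tube (32 mm) out of that. Point on the axis, 31 mm above the underside; z up the axis. 0.35 to 0.55 kg. Some are absent.
- canB_cap (a point): Centre of the flat top of the yellow canister's inner tube, where it is pressed down. With both tubes home it is about 66 mm above the canister's underside (35 mm above canB_center), the middle rim then 63 mm above it.
- canB_inner (a joint): How far the yellow canister's inner tube stands out of its middle tube (m): 0 = fully home, 0.038 = fully out. Slides at about 4 N plus 20 N per m/s, and stays where it is left.
- canB_middle (a joint): How far the yellow canister's middle tube stands out of the outer sleeve (m): 0 = fully home, 0.038 = fully out. Slides at about 9 N plus 40 N per m/s, and stays. When the cap is pressed slowly (under 0.1 m/s) the inner tube goes in first and then carries the middle tube in.
- canC_center (a point): Telescoping canister with green cap and stripe, standing on the table: black foot 64 mm across, 8 mm high; white outer sleeve 46 mm across, its rim 62 mm above the underside (grip here); an aluminium middle tube (39 mm) stands out of it and a white inner tube (32 mm) out of that. Point on the axis, 31 mm above the underside; z up the axis. 0.35 to 0.55 kg. Some are absent.
- canC_cap (a point): Centre of the flat top of the green canister's inner tube, where it is pressed down. With both tubes home it is about 66 mm above the canister's underside (35 mm above canC_center), the middle rim then 63 mm above it.
- canC_inner (a joint): How far the green canister's inner tube stands out of its middle tube (m): 0 = fully home, 0.038 = fully out. Slides at about 4 N plus 20 N per m/s, and stays where it is left.
- canC_middle (a joint): How far the green canister's middle tube stands out of the outer sleeve (m): 0 = fully home, 0.038 = fully out. Slides at about 9 N plus 40 N per m/s, and stays. When the cap is pressed slowly (under 0.1 m/s) the inner tube goes in first and then carries the middle tube in.
- deck_top (a point): Centre of the rubber-faced upper side of the settling table's aluminium deck, 40 mm above the table, on a white machine base 320 x 150 mm. The deck is flat, without a rim, 300 mm along this point's x and 140 mm along its y: room for three canisters in a row along x. z up. The deck lifts up to 6 mm as the pedal goes down.
- pedal_pad (a point): Centre of the black rubber pad on top of the red hinged pedal plate (78 mm wide, 105 mm long), 80 mm from the hinge and 51 mm above the table at rest; at the stop it is 24 mm lower. The hinge lies at the plate's +x end, 28 mm above the table; the free end is to -x and 0.2 rad up at rest. The point's x axis is level at rest, pointing to the hinge.
- pedal (a joint): Pedal angle (rad): 0 = up, 0.30 = down on its stop. A spring brings it up again. With the deck loaded it takes about 8 N at the pad to start and 14 N to reach the stop.
- tray: Grey open storage tray, 328 mm along its x, 158 mm along its y, walls 18 mm high and 4 mm thick, floor 4 mm thick; origin at the centre of its underside on the table, z up. Room for three canisters in a row along x at 80 mm pitch.
- dish: Glass dish of red seeds, 90 mm across, 16 mm high; origin at the centre of its underside. Leave alone.
- sample_cup: Clear tapered cup of seeds, 68 mm across at the rim, 70 mm high; origin at the centre of its underside. Leave alone.
- tweezers: Steel tweezers lying flat, 115 mm long; origin in the middle. Leave alone.
- pencil: Black pencil lying flat, 165 mm long; origin in the middle. Leave alone.

How it is judged:
By the outcome, as a careful person would: the job done as asked, in the order asked, and still so for the second after the job is handed in, with the robot touching nothing.
Of canA, canB, canC only 2 to 3 are there at a start; the rules pass over those that are not, and their reading is None.
At some moment in a run one of canA, canB, canC may be knocked a few centimetres aside while the robot is not near it.
It also fails if it takes over 210 s, if anything falls off the work surface, if the arm or the gripper's body presses on something with over 40 N, if the wrist force passes 120 N, or if a joint passes its speed limit or range.

ROBOT

A 6-joint arm with a two-finger parallel gripper is mounted at the origin on the work surface. World frame = base frame: x ahead of the robot, y to its left, z up, the work surface at z = 0. Lengths are in m, angles in rad, forces in N, time in s.
With the tool pointing down it reaches from about 0.35 to 0.85 m from the base axis. Payload 8.1 kg.
Tool frame: the origin (TCP) lies between the finger pads; the fingertips stand 25 mm ahead of it and the grasp point (between the pads) lies 6 mm ahead of it (robot.tip_extent is the distance from the TCP to the fingertips, in m); z points along the fingers, y is the direction in which the jaws open and shut (so a half turn about z gives the same grasp; the last joint's range is limited). The gripper opens to 93 mm and grips with 3 to 60 N. Pads are 15 mm wide; open, the fingers measure 128 mm over their backs; the gripper's body (75 mm by 188 mm) begins 65 mm behind the grasp point.
Start: joints at [-0.085, 0.13, 1.488, -0, 1.523, -0.085], TCP at [0.6, 0, 0.244] pointing down, gripper open.
Joint ranges: [-2.96, 2.96], [-0.89, 2.26], [0.02, 2.5], [-1.34, 4.48], [0, 2.73], [-2.66, 2.66]. Speed limits (rad/s): [2.39, 2.39, 2.79, 3.14, 3.14, 3.14].

INTERFACE

Orientations are given as a rotation vector (axis times angle).
In Python, from plant import robot gives the robot as it stands.
- The arm moves only by the tool drive_tool, never from a script. Its argument "increments" is a list of rows, each a list of 7 numbers: the closure, from 0 (fully open) to 1 (shut), then the shift along the world's x, y, z in units of 25 mm (1.0 is 25 mm), then the turn, a rotation vector about the world's x, y, z in rad. In form: [[gripper, dx, dy, dz, rx, ry, rz], ...]. A call has 1 to 20 rows; each row is the pose to reach, as a shift and turn from the pose commanded when the call began; what a row does not reach only later rows make up. A row lasts 1/12 s, in which the tool goes at most 41.7 mm and 7.16 degrees, less where a joint would pass 70% of its speed; a pose out of reach is approached as far as the arm can. A call with a gripper value outside its range is refused whole. The fingers move at their own pace and stop on an object; "squeeze" is the grip in N (left out, the last holds). Time passes only in rows, so rows that repeat a pose let the fingers close. It gives the time, the measured TCP pose, the force and the opening at its end, in the units of the state.
- robot.read_state(): the state, without advancing time (a new reading comes with each control period).
- robot.read_camera(name): name is "scene" or "side" or "wrist"; returns a dict with "image" (480x640x3 uint8, red, green, blue), "fx", "fy", "cx", "cy" (pixels), "dist" ([k1, k2, p1, p2, k3] as OpenCV has them; the pictures are not rectified), "T" (4x4, takes a point from camera to world coordinates); the wrist camera has in their place "mount" (4x4, takes a point from camera to tool coordinates, whose origin is the TCP and whose axes are the flange's). Camera axes: x right, y down, z forward; pixel columns grow to the right and rows downward; lengths in m; the calibration is good to about 2 mm. A picture is of the moment at which its call begins: read the wrist's pose just before it. There is no depth.
- robot.close_job(): hands the job in, once; it reports no verdict.
The state is a dict: "t": time; "q": joint angles; "dq": joint speeds; "joint_torque": joint torques, N m; "tool_pos": TCP position; "orientation": TCP orientation; "force": force on the tool from outside, world axes, zero at the start; "wrist_torque": the same for the moment, N m; "opening": finger opening in m.
Only numpy, scipy, OpenCV 4.12 (cv2) and the standard library are available. Lean on these libraries where they do the work, as an engineer would, in place of code of your own. Each camera call takes 0.05 s, during which the arm holds its last target.

## Working session

There is one attempt and no reset: what is moved stays moved. The work goes in short steps, Python scripts to look and compute and a tool call to move; the robot and the scene stay as the last step left them, time stands still between calls to the robot, and variables do not carry over. Pictures are saved under pics/ and viewed, and the job is handed in when it is done.

Besides the shell and the picture viewer there is one more tool, called after "Call:" in YAML: its name, and indented under it one key for each argument. drive_tool: Moves the arm, as the interface text tells. Its arguments: {"type":"object","properties":{"increments":{"type":"array"},"squeeze":{"type":"number"}},"required":["increments"]}

```bash
ls; mkdir -p pics; cat > h.py <<'E'
from plant import robot
import numpy as np, cv2
def snap(name,fn):
    c=robot.read_camera(name); cv2.imwrite('pics/'+fn,c['image'][:,:,::-1]); return c
def K(c): return np.array([[c['fx'],0,c['cx']],[0,c['fy'],c['cy']],[0,0,1.]])
def camT(c,st=None):
    if 'T' in c: return np.array(c['T'])
    T=np.eye(4); T[:3,:3]=cv2.Rodrigues(np.array(st['orientation'],float))[0]; T[:3,3]=st['tool_pos']
    return T@np.array(c['mount'])
def ray(c,T,uv,z):
    p=cv2.undistortPoints(np.array([[uv]],float),K(c),np.array(c['dist'],float))[0,0]
    d=T[:3,:3]@np.array([p[0],p[1],1]); o=T[:3,3]; return o+d*(z-o[2])/d[2]
def proj(c,T,P):
    Ti=np.linalg.inv(T); r=cv2.Rodrigues(Ti[:3,:3])[0]
    return cv2.projectPoints(np.array(P,float).reshape(-1,3),r,Ti[:3,3],K(c),np.array(c['dist'],float))[0][:,0]
E
python3 - <<'E'
from h import *
st=robot.read_state();print(st)
for n in ['scene','side','wrist']:
    c=snap(n,n+'0.png'); print(n,{k:v for k,v in c.items() if k!='image'})
E
```

```text
pics
{'t': 0.0, 'q': array([-8.53784743e-02,  1.31166396e-01,  1.48930136e+00, -1.01678009e-05,
        1.52299018e+00, -8.54192872e-02]), 'dq': array([ 0.00011057, -0.00060768, -0.00058211, -0.0002924 , -0.00045106,
        0.00052652]), 'joint_torque': array([-1.61290725e-03, -5.59853125e+01, -4.91755986e+01,  7.67333270e-02,
        3.59135563e-02, -2.97389461e-04]), 'tool_pos': array([5.99466497e-01, 7.73256005e-05, 2.42572156e-01]), 'orientation': array([-2.22039103e+00, -2.22048275e+00,  1.89889096e-03]), 'force': array([-0.38632115,  0.17813514,  0.02937011]), 'wrist_torque': array([ 0.0343373 , -0.03804415, -0.03835233]), 'opening': 0.09328256579556263}
scene {'fx': 519.4657704718982, 'fy': 519.4657704718982, 'cx': 314.6398339995292, 'cy': 233.70597413937872, 'dist': array([-0.0346694,  0.       ,  0.       ,  0.       ,  0.       ]), 'T': array([[-0.73357845,  0.44388718, -0.51461327,  1.18631147],
       [ 0.67932334,  0.500732  , -0.53645807,  0.62046619],
       [ 0.01955647, -0.74312289, -0.66886913,  0.82843017],
       [ 0.        ,  0.        ,  0.        ,  1.       
[... 288 characters left out ...]
7508,  0.53892326, -0.50578339],
       [ 0.01264291, -0.62726743, -0.77870131,  0.77154686],
       [ 0.        ,  0.        ,  0.        ,  1.        ]])}
wrist {'fx': 432.44286895061344, 'fy': 432.44286895061344, 'cx': 317.24219873686496, 'cy': 238.88857306839037, 'dist': array([-0.05975577,  0.        ,  0.        ,  0.        ,  0.        ]), 'mount': array([[-1.26219334e-03, -9.54186733e-01, -2.99209101e-01,
         8.43818284e-02],
       [ 9.99999168e-01, -1.12477828e-03, -6.31477382e-04,
         1.15234811e-03],
       [ 2.66003443e-04, -2.99209649e-01,  9.54187359e-01,
        -1.40766325e-01],
       [ 0.00000000e+00,  0.00000000e+00,  0.00000000e+00,
         1.00000000e+00]])}
```

View pics/scene0.png

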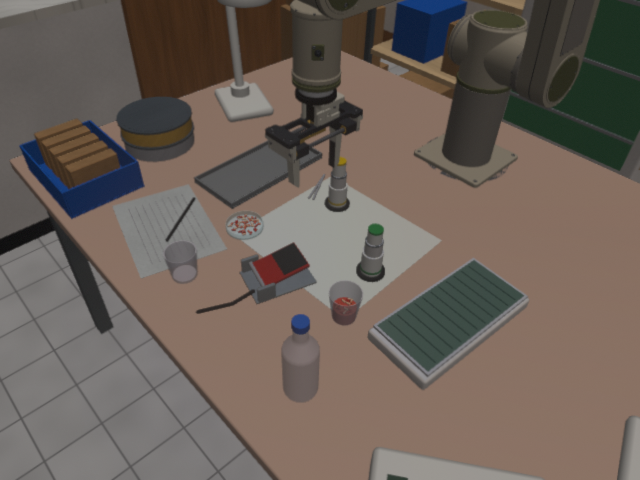

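View pics/side0.png

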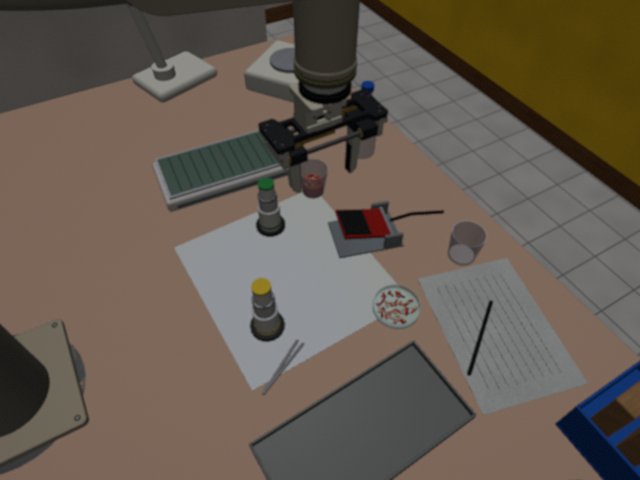

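View pics/wrist0.png

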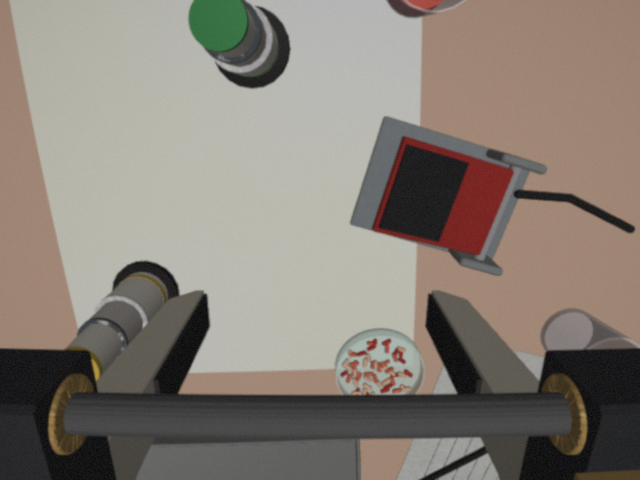

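Two canisters are present, green (C) and yellow (B). There's no blue canister: the blue-capped object is a bottle. I'll zoom in to localize.

```bash
python3 - <<'E'
import cv2
s=cv2.imread('pics/scene0.png'); d=cv2.imread('pics/side0.png')
cv2.imwrite('pics/z1.png',cv2.resize(s[140:340,180:440],None,fx=3,fy=3,interpolation=3))
cv2.imwrite('pics/z2.png',cv2.resize(s[240:400,360:560],None,fx=4,fy=3.75,interpolation=3))
cv2.imwrite('pics/z3.png',cv2.resize(d[110:360,140:420],None,fx=2.85,fy=2.4,interpolation=3))
cv2.imwrite('pics/z4.png',cv2.resize(d[330:480,240:490],None,fx=3,fy=3,interpolation=3))
E
```

```text
(no output)
```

View pics/z1.png

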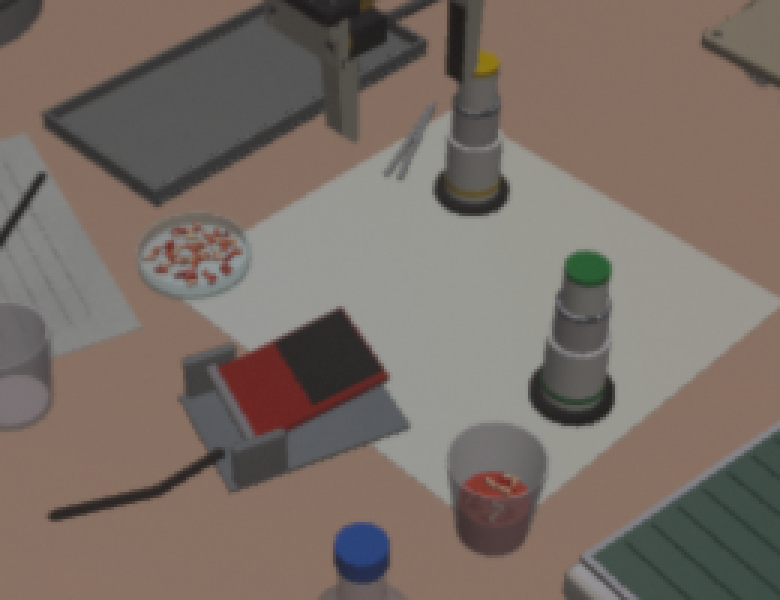

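View pics/z2.png

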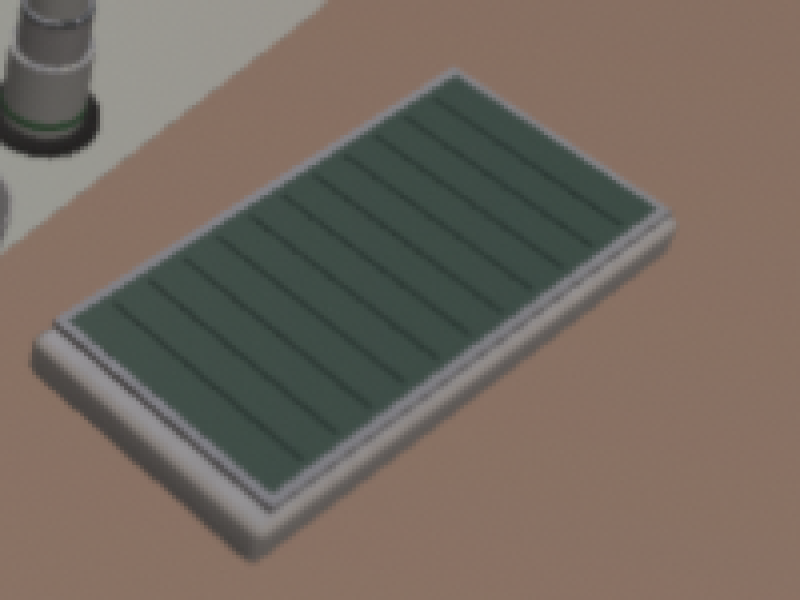

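View pics/z3.png

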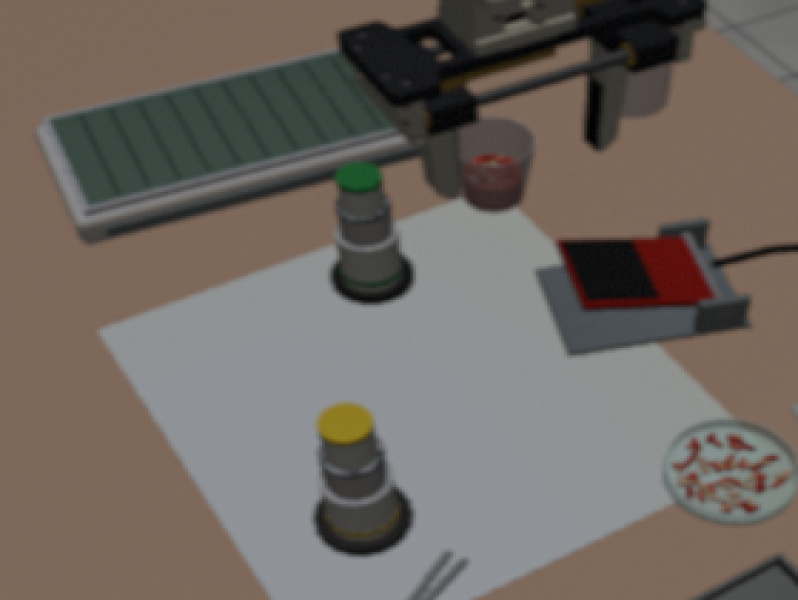

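View pics/z4.png

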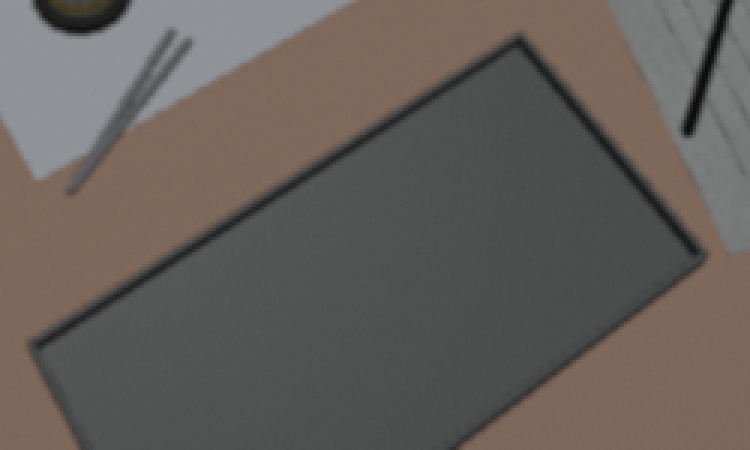

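```bash
python3 - <<'E'
from h import *
np.set_printoptions(precision=4,suppress=True)
s=robot.read_camera('scene');d=robot.read_camera('side')
S=lambda uv,z:ray(s,s['T'],uv,z)[:2]; D=lambda uv,z:ray(d,d['T'],uv,z)[:2]
z1=lambda u,v:(180+u/3,140+v/3); z2=lambda u,v:(360+u/4,240+v/3.75); z3=lambda u,v:(140+u/(798/280),110+v/2.4); z4=lambda u,v:(240+u/3,330+v/3)
print('green foot',S(z1(572,391),.004),D(z3(372,270),.004))
print('yell foot',S(z1(472,188),.004),D(z3(363,517),.004))
print('green cap',S(z1(587,268),.142),D(z3(359,177),.142))
print('yell cap',S(z1(484,65),.142),D(z3(346,424),.142))
print('deck',*[S(z2(*p),.04) for p in [(455,68),(670,208),(270,508),(55,325)]])
print('deck side',*[D(z3(*p),.04) for p in [(45,122),(85,215)]])
print('tray S',*[S(z1(*p),.018) for p in [(45,118),(155,200),(425,45)]])
print('tray D',*[D(z4(*p),.018) for p in [(520,37),(705,257),(33,345)]])
print('pad S',*[S(z1(*p),z) for p,z in [((342,308),.055),((385,375),.055),((325,407),.047),((278,345),.047)]],S(z1(332,359),.051))
print('pad D',*[D(z3(*p),z) for p,z in [((560,241),.055),((583,303),.055),((660,302),.047),((642,241),.047)]])
st=robot.read_state();w=robot.read_camera('wrist');T=camT(w,st)
W=lambda uv,z:ray(w,T,uv,z)[:2]
print('pad W',*[W(p,z) for p,z in [((407,143),.055),((379,228),.055),((438,241),.047),((468,160),.047)]])
print('greencap W',W((220,23),.142),'foot',W((252,47),.004))
E
```

```text
green foot [0.5415 0.13  ] [0.5457 0.1335]
yell foot [ 0.4285 -0.0891] [ 0.4309 -0.0903]
green cap [0.5578 0.1414] [0.5371 0.1117]
yell cap [ 0.4401 -0.0736] [ 0.4295 -0.0973]
deck [0.3739 0.277 ] [0.3828 0.4139] [0.6841 0.3925] [0.675  0.2564]
deck side [0.3859 0.4046] [0.3744 0.2683]
tray S [ 0.653  -0.3946] [ 0.6482 -0.2384] [ 0.3235 -0.2589]
tray D [ 0.6377 -0.2549] [ 0.6461 -0.4081] [ 0.3174 -0.272 ]
pad S [ 0.6448 -0.0083] [0.6674 0.063 ] [0.7136 0.0526] [ 0.699  -0.0159] [0.682  0.0235]
pad D [0.6631 0.0544] [ 0.6413 -0.0132] [ 0.693  -0.0333] [0.7198 0.0312]
pad W [0.6679 0.0565] [ 0.6494 -0.0097] [ 0.6997 -0.0231] [0.718  0.0431]
greencap W [0.5507 0.1252] foot [0.5473 0.1299]
```

```bash
cat >> h.py <<'E'
def tri(obs):
    A=np.zeros((3,3));b=np.zeros(3);L=[]
    for c,T,uv in obs:
        p=cv2.undistortPoints(np.array([[uv]],float),K(c),np.array(c['dist'],float))[0,0]
        d=T[:3,:3]@np.array([p[0],p[1],1]);d/=np.linalg.norm(d);M=np.eye(3)-np.outer(d,d);A+=M;b+=M@T[:3,3];L.append((M,T[:3,3]))
    x=np.linalg.solve(A,b);return x,[np.linalg.norm(M@(x-o)) for M,o in L]
E
python3 - <<'E'
from h import *
s=robot.read_camera('scene');d=robot.read_camera('side');st=robot.read_state();w=robot.read_camera('wrist');T=camT(w,st)
z1=lambda u,v:(180+u/3,140+v/3);z3=lambda u,v:(140+u/(798/280),110+v/2.4)
print(tri([(s,s['T'],z1(587,268)),(d,d['T'],z3(359,177)),(w,T,(220,23))]))
print(tri([(s,s['T'],z1(484,65)),(d,d['T'],z3(346,424))]))
E
```

```text
(array([0.5445639 , 0.12911715, 0.12460773]), [np.float64(0.002186543396699768), np.float64(0.0008765582866534176), np.float64(0.0027670395229651657)])
(array([ 0.42978738, -0.0871234 ,  0.12972073]), [np.float64(0.0030184207047924227), np.float64(0.0030184207047923672)])
```

Call:
drive_tool:
  increments:
    - [1,-0.7,1.6,-0.4,0,0,0]
    - [1,-1.4,3.2,-0.8,0,0,0]
    - [1,-2.0,4.7,-1.2,0,0,0]
    - [1,-2.18,5.2,-1.6,0,0,0]
    - [1,-2.18,5.2,-1.6,0,0,0]
    - [1,-2.18,5.2,-1.6,0,0,0]
    - [1,-2.18,5.2,-1.6,0,0,0]
  squeeze: 20

```text
t: 1.03
tool_pos: [0.546, 0.1295, 0.2041]
orientation: [2.221, 2.221, 0.0]
force: [-0.9, -0.3, 0.1]
opening: 0.051
```

```bash
python3 - <<'E'
from h import *
st=robot.read_state();print(st['tool_pos'],st['opening'],st['force'],st['t'])
w=snap('wrist','w1.png');snap('side','s1.png')
T=camT(w,st);np.save('T1.npy',T);print(proj(w,T,[[.545,.13,.1246],[.545,.13,.0]]))
E
```

```text
[0.54597307 0.12952693 0.20414693] 0.05096700616847435 [-0.91624371 -0.28739988  0.14879024] 1.0333
[[313.53154221 264.82501726]
 [314.70345563 210.55379487]]
```

View pics/w1.png

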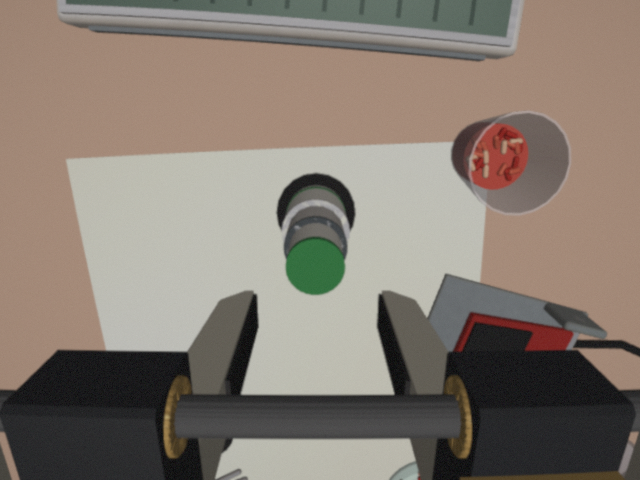

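View pics/s1.png

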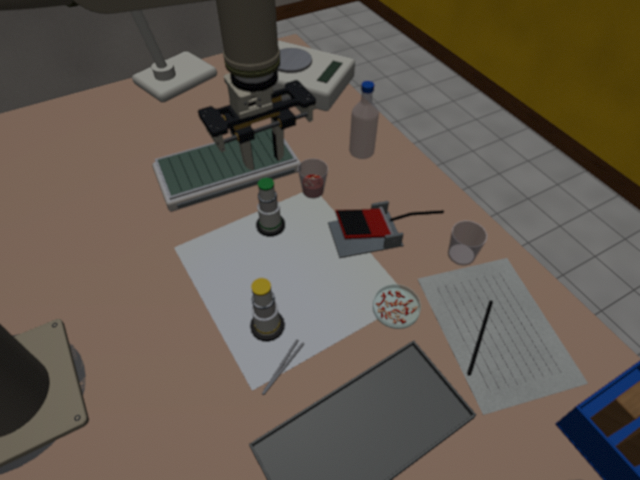

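Call:
drive_tool:
  increments:
    - [1,0,0,-0.2,0,0,0]
    - [1,0,0,-0.5,0,0,0]
    - [1,0,0,-0.8,0,0,0]
    - [1,0,0,-1.1,0,0,0]
    - [1,0,0,-1.4,0,0,0]
    - [1,0,0,-1.6,0,0,0]
    - [1,0,0,-1.7,0,0,0]
    - [1,0,0,-1.7,0,0,0]
    - [1,0,0,-1.7,0,0,0]
    - [1,0,0,-1.9,0,0,0]
    - [1,0,0,-2.1,0,0,0]
    - [1,0,0,-2.3,0,0,0]
    - [1,0,0,-2.5,0,0,0]
    - [1,0,0,-2.7,0,0,0]
    - [1,0,0,-2.9,0,0,0]
    - [1,0,0,-3.1,0,0,0]
    - [1,0,0,-3.3,0,0,0]
    - [1,0,0,-3.5,0,0,0]
    - [1,0,0,-3.7,0,0,0]
    - [1,0,0,-3.9,0,0,0]

```text
t: 2.8
tool_pos: [0.5462, 0.1302, 0.1067]
orientation: [2.221, 2.221, 0.002]
force: [0.3, 0.0, 10.9]
opening: 0.0002
```

Call:
drive_tool:
  increments:
    - [1,0,0,-0.15,0,0,0]
    - [1,0,0,-0.3,0,0,0]
    - [1,0,0,-0.45,0,0,0]
    - [1,0,0,-0.6,0,0,0]
    - [1,0,0,-0.65,0,0,0]
    - [1,0,0,-0.65,0,0,0]

```text
t: 3.3
tool_pos: [0.5461, 0.1302, 0.0902]
orientation: [2.221, 2.221, 0.002]
force: [2.5, 0.4, 6.3]
opening: 0.0005
```

Call:
drive_tool:
  increments:
    - [1,0,0,-0.06,0,0,0]
    - [1,0,0,-0.12,0,0,0]
    - [1,0,0,-0.12,0,0,0]

```text
t: 3.55
tool_pos: [0.5464, 0.1302, 0.0899]
orientation: [2.221, 2.221, 0.002]
force: [-9.6, -1.5, 28.3]
opening: 0.0004
```

Call:
drive_tool:
  increments:
    - [1,0,0,1.0,0,0,0]
    - [1,0,0,2.4,0,0,0]
    - [1,0,0,3.9,0,0,0]
    - [1,-0.6,-1.1,4.3,0,0,0]
    - [1,-1.3,-2.4,4.3,0,0,0]
    - [1,-2.0,-3.7,4.3,0,0,0]
    - [1,-2.7,-5.0,4.3,0,0,0]
    - [1,-3.4,-6.3,4.3,0,0,0]
    - [1,-4.1,-7.6,4.3,0,0,0]
    - [1,-4.65,-8.72,4.3,0,0,0]
    - [1,-4.65,-8.72,4.3,0,0,0]
    - [1,-4.65,-8.72,4.3,0,0,0]

```text
t: 4.55
tool_pos: [0.428, -0.089, 0.1933]
orientation: [-2.224, -2.216, 0.001]
force: [-0.3, -0.1, 0.4]
opening: 0.0002
```

```bash
python3 - <<'E'
from h import *
st=robot.read_state();print(st['tool_pos'],st['opening'],st['force'],st['t'])
w=snap('wrist','w2.png');snap('scene','c2.png');snap('side','s2.png')
T=camT(w,st);print(proj(w,T,[[.430,-.088,.13],[.43,-.088,.0]]))
E
```

```text
[ 0.42797845 -0.08904054  0.19328409] 0.0001848245167249761 [-0.30567189 -0.13416743  0.40895043] 4.55
[[319.49292423 275.30080442]
 [319.02702462 213.32776705]]
```

View pics/w2.png

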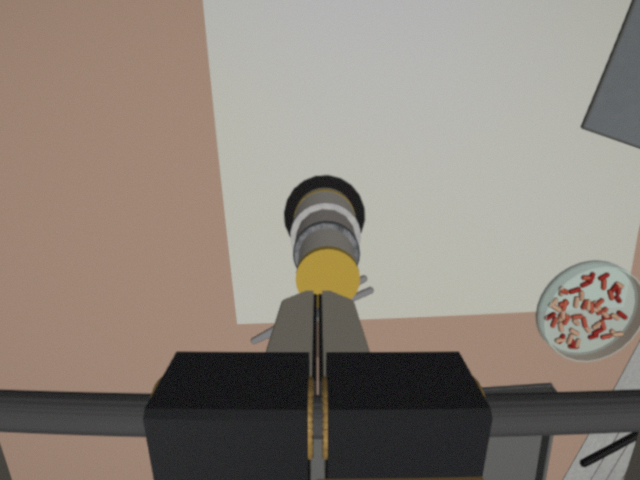

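View pics/s2.png

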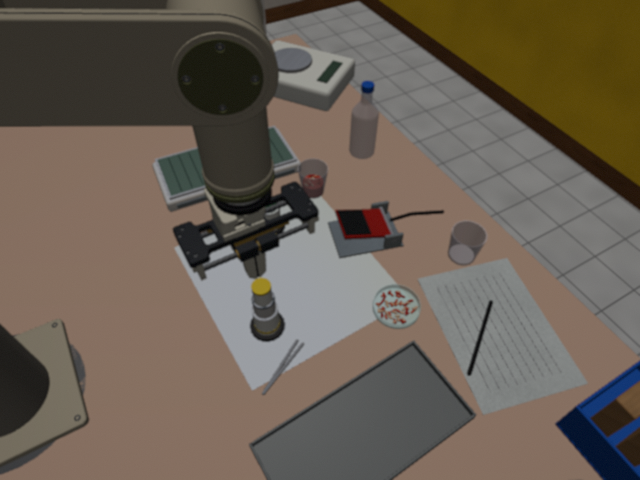

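View pics/c2.png

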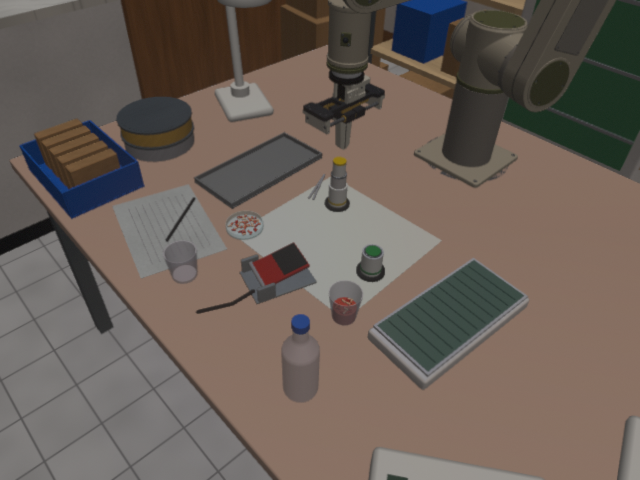

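Call:
drive_tool:
  increments:
    - [1,0.24,0.04,-0.4,0,0,0]
    - [1,0.24,0.04,-0.9,0,0,0]
    - [1,0.24,0.04,-1.2,0,0,0]
    - [1,0.24,0.04,-1.4,0,0,0]
    - [1,0.24,0.04,-1.6,0,0,0]
    - [1,0.24,0.04,-1.8,0,0,0]
    - [1,0.24,0.04,-2.0,0,0,0]
    - [1,0.24,0.04,-2.2,0,0,0]
    - [1,0.24,0.04,-2.4,0,0,0]
    - [1,0.24,0.04,-2.6,0,0,0]
    - [1,0.24,0.04,-2.8,0,0,0]
    - [1,0.24,0.04,-3.0,0,0,0]
    - [1,0.24,0.04,-3.2,0,0,0]
    - [1,0.24,0.04,-3.4,0,0,0]
    - [1,0.24,0.04,-3.6,0,0,0]
    - [1,0.24,0.04,-3.8,0,0,0]
    - [1,0.24,0.04,-4.0,0,0,0]
    - [1,0.24,0.04,-4.1,0,0,0]
    - [1,0.24,0.04,-4.15,0,0,0]

```text
t: 6.28
tool_pos: [0.4351, -0.0864, 0.0903]
orientation: [-2.221, -2.221, -0.001]
force: [-2.8, 8.2, 13.6]
opening: 0.0003
```

Call:
drive_tool:
  increments:
    - [1,0,0,-0.06,0,0,0]
    - [1,0,0,-0.12,0,0,0]
    - [1,0,0,-0.12,0,0,0]

```text
t: 6.53
tool_pos: [0.436, -0.0866, 0.0901]
orientation: [-2.221, -2.222, -0.002]
force: [-12.4, 9.3, 32.2]
opening: -0.0
```

Call:
drive_tool:
  increments:
    - [1,0,0,0.5,0,0,0]
    - [0,0,0,1.5,0,0,0]
    - [0,0,0,2.5,0,0,0]
    - [0,0,0,3.5,0,0,0]
    - [0,0,0,4.5,0,0,0]
    - [0,0,0,4.5,0,0,0]
    - [0,0,0,4.5,0,0,0]
    - [0,0,0,4.5,0,0,0]
    - [0,0,0,4.5,0,0,0]
    - [0,0,0,4.5,0,0,0]
    - [0,0,0,4.5,0,0,0]
    - [0,0,0,4.5,0,0,0]
    - [0,0,0,4.5,0,0,0]
    - [0,0,0,4.5,0,0,0]
    - [0,0,0,4.5,0,0,0]

```text
t: 7.78
tool_pos: [0.4353, -0.087, 0.2001]
orientation: [-2.221, -2.221, 0.0]
force: [0.3, 0.2, 0.8]
opening: 0.0889
```

```bash
python3 - <<'E'
from h import *
st=robot.read_state();print(st['tool_pos'],st['opening'],st['force'],st['t'])
w=snap('wrist','w3.png')
T=camT(w,st);print(proj(w,T,[[.434,-.088,.066],[.434,-.088,.0]]))
print(ray(w,T,(323,213),0))
E
```

```text
[ 0.43525208 -0.08698029  0.20009361] 0.08888174495755544 [0.27413693 0.15016153 0.78088932] 7.7833
[[313.91124568 237.76003761]
 [314.53503702 213.62234571]]
[ 4.40866810e-01 -8.74884155e-02 -5.55111512e-17]
```

View pics/w3.png

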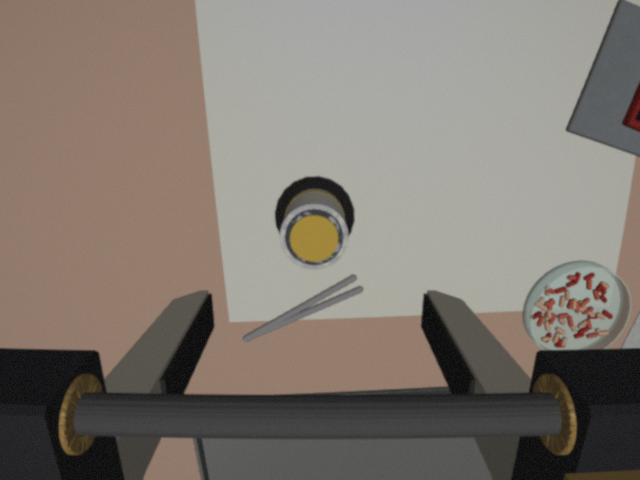

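Call:
drive_tool:
  increments:
    - [0,-0.03,-0.06,-1.3,0,0,0]
    - [0,-0.03,-0.06,-2.6,0,0,0]
    - [0,-0.03,-0.06,-3.9,0,0,0]
    - [0,-0.03,-0.06,-5.2,0,0,0]
    - [0,-0.03,-0.06,-5.9,0,0,0]
    - [0,-0.03,-0.06,-6.3,0,0,0]
    - [0.7,-0.03,-0.06,-6.3,0,0,0]
    - [0.7,-0.03,-0.06,-6.3,0,0,0]
    - [0.7,-0.03,-0.06,-6.3,0,0,0]
    - [0.7,-0.03,-0.06,-6.3,0,0,0]
    - [0.7,-0.03,-0.06,-6.3,0,0,0]
    - [0.7,-0.03,-0.06,-6.3,0,0,0]
    - [0.7,-0.03,-0.06,-6.3,0,0,0]
    - [0.7,-0.03,-0.06,-6.3,0,0,0]
    - [0.7,-0.03,-0.06,-6.3,0,0,0]
    - [0.7,-0.03,-0.06,-6.3,0,0,0]
    - [0.7,-0.03,-0.06,-6.3,0,0,0]
  squeeze: 30

```text
t: 9.25
tool_pos: [0.4341, -0.0886, 0.043]
orientation: [-2.221, -2.221, 0.001]
force: [-5.2, -0.0, 6.6]
opening: 0.0453
```

Call:
drive_tool:
  increments:
    - [0.7,0,0,0.6,0,0,0]
    - [0.7,0,0,1.6,0,0,0]
    - [0.7,0,0,2.8,0,0,0]
    - [0.7,0,0,4.0,0,0,0]
    - [0.7,0.1,1,5.0,0,0,0]
    - [0.7,0.2,2.2,5.8,0,0,0]
    - [0.7,0.3,3.6,6.3,0,0,0]
    - [0.7,0.4,5.0,6.3,0,0,0]
    - [0.7,0.5,6.4,6.3,0,0,0]
    - [0.7,0.6,7.8,6.3,0,0,0]
    - [0.7,0.6,9.2,6.3,0,0,0]
    - [0.7,0.6,10.6,6.3,0,0,0]
    - [0.7,0.6,11.3,6.3,0,0,0]
    - [0.7,0.6,11.6,6.3,0,0,0]
    - [0.7,0.6,11.6,6.3,0,0,0]
    - [0.7,0.6,11.6,6.3,0,0,0]

```text
t: 10.58
tool_pos: [0.4491, 0.201, 0.1995]
orientation: [-2.22, -2.222, 0.003]
force: [-0.6, -1.3, -4.0]
opening: 0.0458
```

```bash
python3 - <<'E'
from h import *
st=robot.read_state();print(st['tool_pos'],st['orientation'],st['opening'],st['force'],st['t'])
w=snap('wrist','w4.png');snap('scene','c4.png');snap('side','s4.png')
E
```

```text
[0.44909439 0.20098597 0.19946935] [-2.22046287 -2.22219997  0.002514  ] 0.0457792015348777 [-0.55012575 -1.25808409 -4.00457037] 10.5833
```

View pics/w4.png

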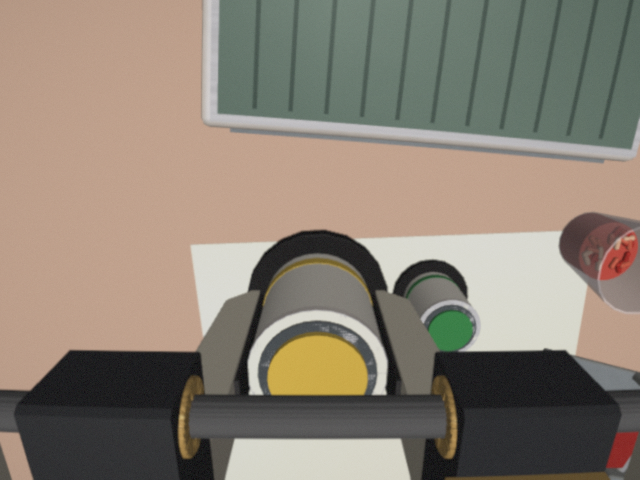

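View pics/s4.png

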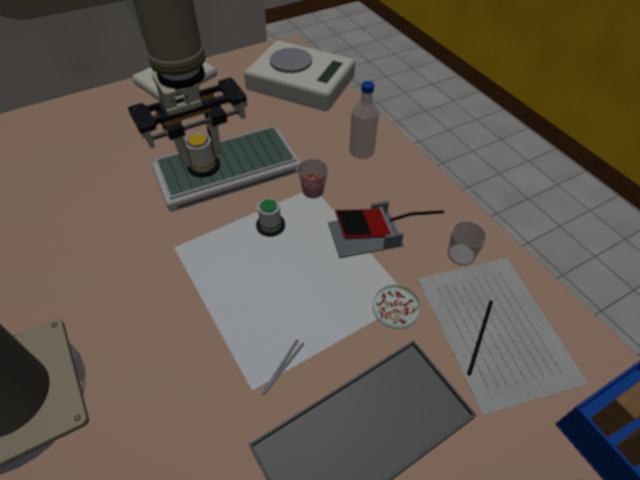

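View pics/c4.png

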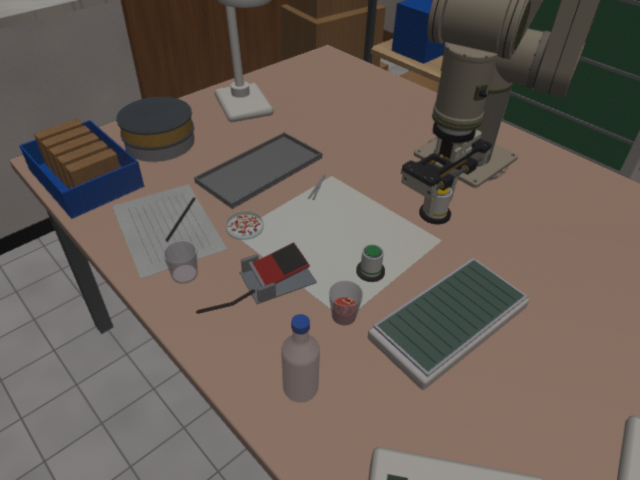

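```bash
python3 - <<'E'
from h import *
st=robot.read_state();w=robot.read_camera('wrist');T=camT(w,st)
for p in [(213,118),(632,152),(218,114),(629,144)]: print(p,ray(w,T,p,.04))
s=cv2.imread('pics/side0.png') if 0 else cv2.imread('pics/s1.png')
cv2.imwrite('pics/z5.png',cv2.resize(s[120:210,145:305],None,fx=5,fy=5,interpolation=3))
E
```

```text
(213, 118) [0.38035072 0.27598451 0.04      ]
(632, 152) [0.67407072 0.25430965 0.04      ]
(218, 114) [0.38391471 0.27856732 0.04      ]
(629, 144) [0.67067866 0.25986222 0.04      ]
```

View pics/z5.png

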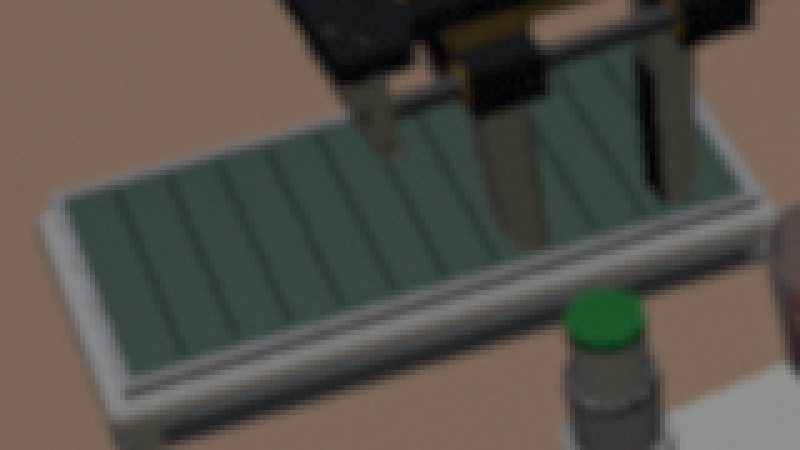

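Call:
drive_tool:
  increments:
    - [0.7,0.12,1.0,0,0,0,0]
    - [0.7,0.12,2.2,0,0,0,0]
    - [0.7,0.12,3.4,0,0,0,0]
    - [0.7,0.12,4.6,-0.5,0,0,0]
    - [0.7,0.12,5.3,-1.3,0,0,0]
    - [0.7,0.12,5.62,-2.2,0,0,0]
    - [0.7,0.12,5.62,-3.2,0,0,0]
    - [0.7,0.12,5.62,-3.9,0,0,0]
    - [0.7,0.12,5.62,-4.3,0,0,0]
    - [0.7,0.12,5.62,-4.5,0,0,0]
    - [0.7,0.12,5.62,-4.58,0,0,0]
    - [0.7,0.12,5.62,-4.62,0,0,0]
    - [0.7,0.12,5.62,-4.62,0,0,0]

```text
t: 11.87
tool_pos: [0.4535, 0.3422, 0.0859]
orientation: [2.222, 2.221, 0.003]
force: [0.3, 0.2, -4.3]
opening: 0.0457
```

Call:
drive_tool:
  increments:
    - [0.7,0,0,-0.05,0,0,0]
    - [0.7,0,0,-0.1,0,0,0]
    - [0.7,0,0,-0.1,0,0,0]

```text
t: 12.12
tool_pos: [0.4532, 0.3424, 0.0831]
orientation: [2.221, 2.221, 0.003]
force: [0.9, -0.6, -1.9]
opening: 0.0453
```

Touching. I'll lower a hair, release, rise, then go over to green and look.

Call:
drive_tool:
  increments:
    - [0.7,0,0,-0.04,0,0,0]
    - [0.5,0,0,-0.04,0,0,0]
    - [0.3,0,0,-0.04,0,0,0]
    - [0,0,0,-0.04,0,0,0]
    - [0,0,0,-0.04,0,0,0]
    - [0,0,0,-0.04,0,0,0]
    - [0,0,0,-0.04,0,0,0]
    - [0,0,0,-0.04,0,0,0]
    - [0,0,0,-0.04,0,0,0]
    - [0,0,0,0.5,0,0,0]
    - [0,0,0,1.5,0,0,0]
    - [0,0,0,2.8,0,0,0]
    - [0,0,0,4.0,0,0,0]
    - [0,0.7,-1.2,4.5,0,0,0]
    - [0,1.5,-2.6,4.5,0,0,0]
    - [0,2.3,-4.0,4.5,0,0,0]
    - [0,3.0,-5.4,4.5,0,0,0]
    - [0,3.6,-6.8,4.5,0,0,0]
    - [0,3.7,-8.0,4.5,0,0,0]
    - [0,3.7,-8.4,4.5,0,0,0]

```text
t: 13.78
tool_pos: [0.546, 0.128, 0.1958]
orientation: [2.224, 2.217, -0.0]
force: [0.2, -0.4, 0.0]
opening: 0.0923
```

Call:
drive_tool:
  increments:
    - [0,0,0,0,0,0,0]
    - [0,0,0,0,0,0,0]

```text
t: 13.95
tool_pos: [0.545, 0.1323, 0.1954]
orientation: [-2.223, -2.22, -0.001]
force: [-0.3, -0.5, -0.2]
opening: 0.093
```

```bash
python3 - <<'E'
from h import *
st=robot.read_state();print(st['tool_pos'],st['orientation'],st['opening'],st['force'],st['t'])
w=snap('wrist','w5.png');T=camT(w,st)
print(proj(w,T,[[.545,.13,.066],[.545,.13,.0]]))
snap('scene','c5.png')
E
```

```text
[0.54501805 0.13227758 0.19539132] [-2.22273141e+00 -2.21998299e+00 -1.45948063e-03] 0.09300921429883197 [-0.25018682 -0.48109726 -0.22297934] 13.95
[[315.62810577 241.86073559]
 [315.89635994 216.75247751]]
```

View pics/w5.png

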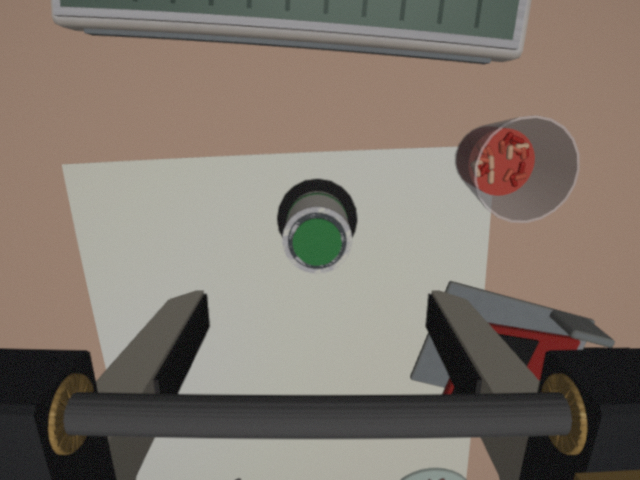

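View pics/c5.png

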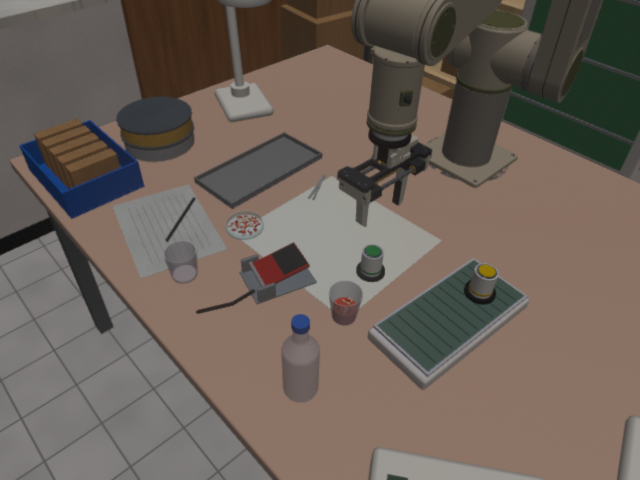

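Call:
drive_tool:
  increments:
    - [0.22,0.03,-0.09,-1.0,0,0,0]
    - [0.22,0.03,-0.09,-2.0,0,0,0]
    - [0.22,0.03,-0.09,-3.0,0,0,0]
    - [0.22,0.03,-0.09,-4.0,0,0,0]
    - [0.22,0.03,-0.09,-5.0,0,0,0]
    - [0.22,0.03,-0.09,-5.8,0,0,0]
    - [0.22,0.03,-0.09,-6.13,0,0,0]
    - [0.22,0.03,-0.09,-6.13,0,0,0]
    - [0.7,0.03,-0.09,-6.13,0,0,0]
    - [0.7,0.03,-0.09,-6.13,0,0,0]
    - [0.7,0.03,-0.09,-6.13,0,0,0]
    - [0.7,0.03,-0.09,-6.13,0,0,0]
    - [0.7,0.03,-0.09,-6.13,0,0,0]
    - [0.7,0.03,-0.09,-6.13,0,0,0]
    - [0.7,0.03,-0.09,-6.13,0,0,0]
    - [0.7,0.03,-0.09,-6.13,0,0,0]
  squeeze: 30

```text
t: 15.38
tool_pos: [0.5461, 0.13, 0.0426]
orientation: [2.221, 2.221, 0.001]
force: [-4.2, 0.8, 7.5]
opening: 0.0456
```

Call:
drive_tool:
  increments:
    - [0.7,0,0,0.6,0,0,0]
    - [0.7,0,0,1.6,0,0,0]
    - [0.7,0,0,2.8,0,0,0]
    - [0.7,0,0,4.0,0,0,0]
    - [0.7,0,0,5.0,0,0,0]
    - [0.7,0.3,1,5.3,0,0,0]
    - [0.7,0.8,2.2,5.3,0,0,0]
    - [0.7,1.3,3.6,5.3,0,0,0]
    - [0.7,1.8,5.0,5.3,0,0,0]
    - [0.7,2.2,6.3,5.3,0,0,0]
    - [0.7,2.64,7.3,5.0,0,0,0]
    - [0.7,2.64,7.9,4.2,0,0,0]
    - [0.7,2.64,8.02,3.4,0,0,0]
    - [0.7,2.64,8.02,2.6,0,0,0]
    - [0.7,2.64,8.02,2.1,0,0,0]
    - [0.7,2.64,8.02,1.8,0,0,0]
    - [0.7,2.64,8.02,1.66,0,0,0]
    - [0.7,2.64,8.02,1.6,0,0,0]
    - [0.7,2.64,8.02,1.6,0,0,0]
    - [0.7,2.64,8.02,1.6,0,0,0]

```text
t: 17.05
tool_pos: [0.6124, 0.3301, 0.0827]
orientation: [2.222, 2.22, 0.002]
force: [-1.4, -0.4, -0.4]
opening: 0.0455
```

```bash
python3 - <<'E'
from h import *
s=robot.read_camera('scene');d=robot.read_camera('side')
print(ray(d,d['T'],(362,150),0),ray(s,s['T'],(300,388),0), 'cap',tri([(d,d['T'],(368,86)),(s,s['T'],(301,323))]))
print('cup',ray(d,d['T'],(313,188),0),ray(s,s['T'],(345,315),0))
E
```

```text
[0.85274175 0.24352459 0.        ] [0.85002494 0.24247056 0.        ] cap (array([0.84884101, 0.24119406, 0.18398449]), [np.float64(0.0014512675545617151), np.float64(0.0014512675545617084)])
cup [0.67959634 0.18501949 0.        ] [0.67074872 0.17855879 0.        ]
```

Call:
drive_tool:
  increments:
    - [0.5,0,0,0,0,0,0]
    - [0.3,0,0,0,0,0,0]
    - [0,0,0,0,0,0,0]
    - [0,0,0,0,0,0,0]
    - [0,0,0,0,0,0,0]
    - [0,0,0,0,0,0,0]
    - [0,0,0,0,0,0,0]
    - [0,0,0,0,0,0,0]
    - [0,0,0,0.5,0,0,0]
    - [0,0,0,1.5,0,0,0]
    - [0,0,0,2.8,0,0,0]
    - [0,0,0,4.0,0,0,0]
    - [0,0,0,4.8,0,0,0]
    - [0,0,0,4.8,0,0,0]

```text
t: 18.32
tool_pos: [0.6146, 0.3316, 0.2099]
orientation: [2.219, 2.219, 0.016]
force: [0.2, 0.6, 1.9]
opening: 0.0933
```

```bash
python3 - <<'E'
from h import *
st=robot.read_state();print(st['tool_pos'],st['opening'],st['t'])
w=snap('wrist','w6.png');T=camT(w,st)
print(proj(w,T,[[.612,.3305,.106],[.612,.3305,.04],[.532,.336,.04]]))
E
```

```text
[0.61457409 0.33159905 0.20994401] 0.0932737551601911 18.3167
[[309.6027799  253.57780205]
 [310.24476176 224.58241487]
 [202.54965877 217.90102145]]
```

View pics/w6.png

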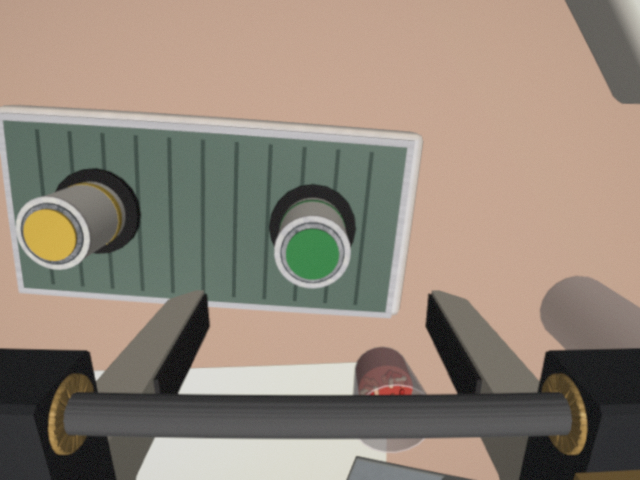

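Both canisters stand well inside the deck. Next is the pedal.

Call:
drive_tool:
  increments:
    - [1,0.2,-1.2,0,0,0,0]
    - [1,0.4,-2.5,0,0,0,0]
    - [1,0.7,-3.8,0,0,0,0]
    - [1,1.0,-5.1,0,0,0,0]
    - [1,1.3,-6.4,0,0,0,0]
    - [1,1.6,-7.7,0,0,0,0]
    - [1,1.9,-9.0,0,0,0,0]
    - [1,2.2,-10.3,0,0,0,0]
    - [1,2.5,-11.6,-0.2,0,0,0]
    - [1,2.6,-12.4,-0.4,0,0,0]
    - [1,2.6,-12.6,-0.4,0,0,0]
    - [1,2.6,-12.6,-0.4,0,0,0]
    - [1,2.6,-12.6,-0.4,0,0,0]
    - [1,2.6,-12.6,-0.4,0,0,0]
    - [1,2.6,-12.6,-0.4,0,0,0]
    - [1,2.6,-12.6,-0.4,0,0,0]
    - [1,2.6,-12.6,-0.4,0,0,0]
    - [1,2.6,-12.6,-0.4,0,0,0]

```text
t: 19.87
tool_pos: [0.6768, 0.016, 0.1916]
orientation: [2.22, 2.222, 0.0]
force: [-0.4, -0.0, -0.2]
opening: 0.0004
```

```bash
python3 - <<'E'
from h import *
st=robot.read_state();print(st['tool_pos'],st['opening'],st['t'],st['force'])
w=snap('wrist','w7.png');T=camT(w,st)
print(proj(w,T,[[.682,.017,.051]]))
E
```

```text
[0.67677675 0.01598692 0.19159239] 0.00040900077544385243 19.8667 [-0.44164256 -0.01429764 -0.16200895]
[[323.45410633 232.05521511]]
```

View pics/w7.png

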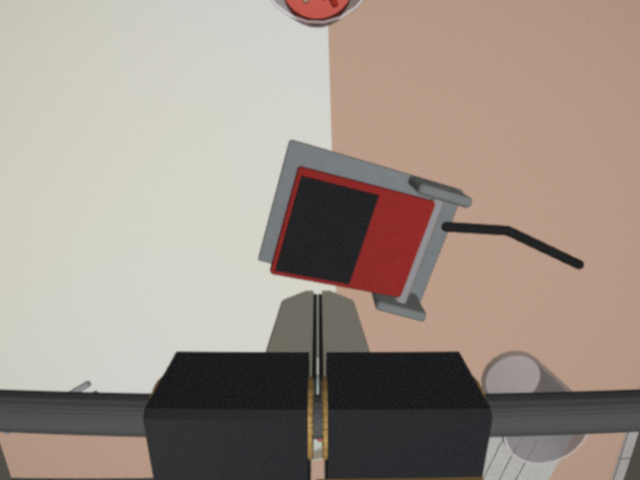

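Call:
drive_tool:
  increments:
    - [1,0.3,0.1,-1.0,0,0,0]
    - [1,0.3,0.1,-2.0,0,0,0]
    - [1,0.3,0.1,-3.0,0,0,0]
    - [1,0.3,0.1,-3.8,0,0,0]
    - [1,0.3,0.1,-4.3,0,0,0]
    - [1,0.3,0.1,-4.5,0,0,0]
    - [1,0.3,0.1,-4.65,0,0,0]
    - [1,0.3,0.1,-4.8,0,0,0]
    - [1,0.3,0.1,-4.95,0,0,0]
    - [1,0.3,0.1,-5.1,0,0,0]
    - [1,0.3,0.1,-5.25,0,0,0]
    - [1,0.3,0.1,-5.35,0,0,0]
    - [1,0.3,0.1,-5.45,0,0,0]
    - [1,0.3,0.1,-5.5,0,0,0]
    - [1,0.3,0.1,-5.5,0,0,0]

```text
t: 21.17
tool_pos: [0.6851, 0.0182, 0.0572]
orientation: [2.221, 2.221, 0.002]
force: [-8.7, 2.1, 13.1]
opening: 0.0005
```

Call:
drive_tool:
  increments:
    - [1,0,0,-0.08,0,0,0]
    - [1,0,0,-0.16,0,0,0]
    - [1,0,0,-0.22,0,0,0]
    - [1,0,0,-0.22,0,0,0]

```text
t: 21.5
tool_pos: [0.6852, 0.0182, 0.0532]
orientation: [2.22, 2.221, 0.002]
force: [-13.6, 2.4, 19.7]
opening: 0.0006
```

Call:
drive_tool:
  increments:
    - [1,0,0,-0.06,0,0,0]
    - [1,0,0,-0.12,0,0,0]
    - [1,0,0,-0.12,0,0,0]

```text
t: 21.75
tool_pos: [0.6853, 0.0183, 0.0527]
orientation: [2.22, 2.221, 0.002]
force: [-24.5, 2.1, 36.5]
opening: 0.0007
```

Call:
drive_tool:
  increments:
    - [1,0,0,0,0,0,0]
    - [1,0,0,0,0,0,0]
    - [1,0,0,0,0,0,0]
    - [1,0,0,0,0,0,0]
    - [1,0,0,0,0,0,0]
    - [1,0,0,0,0,0,0]
    - [1,0,0,0,0,0,0]
    - [1,0,0,0,0,0,0]
    - [1,0,0,0,0,0,0]
    - [1,0,0,0,0,0,0]
    - [1,0,0,0,0,0,0]

```text
t: 22.67
tool_pos: [0.6853, 0.0183, 0.0527]
orientation: [2.22, 2.221, 0.002]
force: [-23.4, 2.8, 36.9]
opening: 0.0003
```

```bash
python3 - <<'E'
from h import *
st=robot.read_state();print(st['tool_pos'],st['force'],st['t'])
d=snap('side','s8.png');s=snap('scene','c8.png')
a=cv2.imread('pics/s8.png');b=cv2.imread('pics/c8.png')
cv2.imwrite('pics/z8.png',np.hstack([cv2.resize(a[110:270,150:410],(400,246*1),interpolation=3),cv2.resize(b[220:380,220:480],(400,246),interpolation=3)]))
E
```

```text
[0.6852612  0.01826618 0.05269926] [-23.42088068   2.84341844  36.92557116] 22.6667
```

View pics/z8.png

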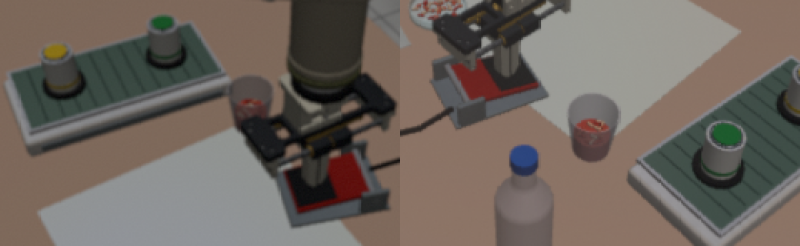

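Call:
drive_tool:
  increments:
    - [1,0,0,0.15,0,0,0]
    - [1,0,0,0.3,0,0,0]
    - [1,0,0,0.45,0,0,0]
    - [1,0,0,0.6,0,0,0]
    - [1,0,0,0.75,0,0,0]
    - [1,0,0,0.9,0,0,0]
    - [1,0,0,1.05,0,0,0]
    - [1,0,0,1.25,0,0,0]
    - [1,0,0,2.0,0,0,0]
    - [0,0,0,3.5,0,0,0]
    - [0,0,0,5.0,0,0,0]
    - [0,0,0,6.0,0,0,0]
    - [0,0,0,6.3,0,0,0]

```text
t: 23.85
tool_pos: [0.6868, 0.0177, 0.2103]
orientation: [2.217, 2.217, 0.01]
force: [0.8, 0.6, 0.7]
opening: 0.0228
```

Call:
drive_tool:
  increments:
    - [0,-0.2,1.2,0,0,0,0]
    - [0,-0.4,2.5,0,0,0,0]
    - [0,-0.7,3.8,0,0,0,0]
    - [0,-1.0,5.1,0,0,0,0]
    - [0,-1.3,6.4,0,0,0,0]
    - [0,-1.6,7.7,0,0,0,0]
    - [0,-1.9,9.0,0,0,0,0]
    - [0,-2.2,10.3,0,0,0,0]
    - [0,-2.6,11.4,0,0,0,0]
    - [0,-2.9,12.3,0,0,0,0]
    - [0,-2.9,12.5,0,0,0,0]
    - [0,-2.9,12.5,0,0,0,0]
    - [0,-2.9,12.5,0,0,0,0]

```text
t: 24.93
tool_pos: [0.6117, 0.3298, 0.2022]
orientation: [2.221, 2.222, -0.002]
force: [-0.4, -0.1, 0.3]
opening: 0.0925
```

```bash
python3 - <<'E'
from h import *
st=robot.read_state();print(st['tool_pos'],st['opening'],st['t'],st['force'])
w=snap('wrist','w9.png');T=camT(w,st)
print(proj(w,T,[[.612,.3305,.106],[.612,.3305,.04]]))
d=snap('side','s9.png')
E
```

```text
[0.61166858 0.32976831 0.20219244] 0.09251803904242495 24.9333 [-0.42550453 -0.10259023  0.29439025]
[[316.24784289 254.09619284]
 [316.54154419 223.77542512]]
```

View pics/w9.png

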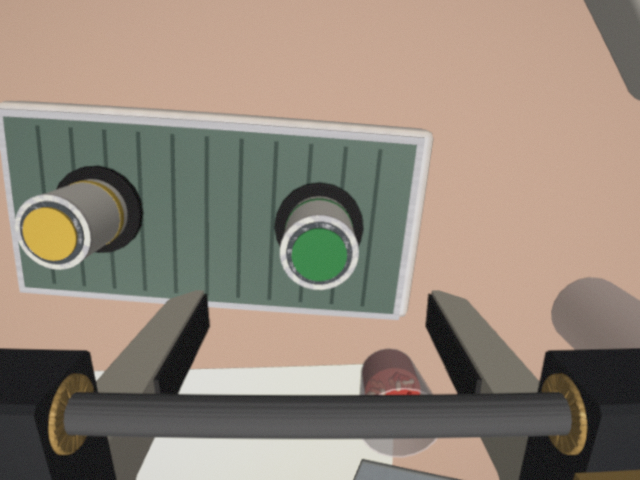

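View pics/s9.png

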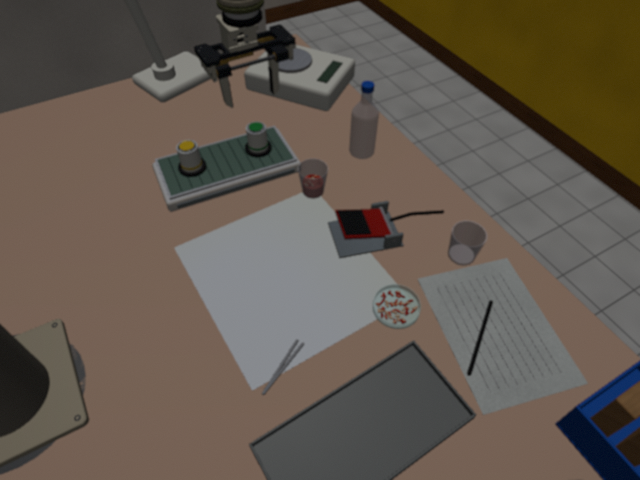

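```bash
python3 - <<'E'
from h import *
c=snap('scene','c10.png');a=cv2.imread('pics/c10.png');print(robot.read_state()['t'])
cv2.imwrite('pics/z10.png',cv2.resize(a[125:215,185:335],None,fx=5,fy=5,interpolation=3))
E
```

```text
25.0833
```

View pics/z10.png

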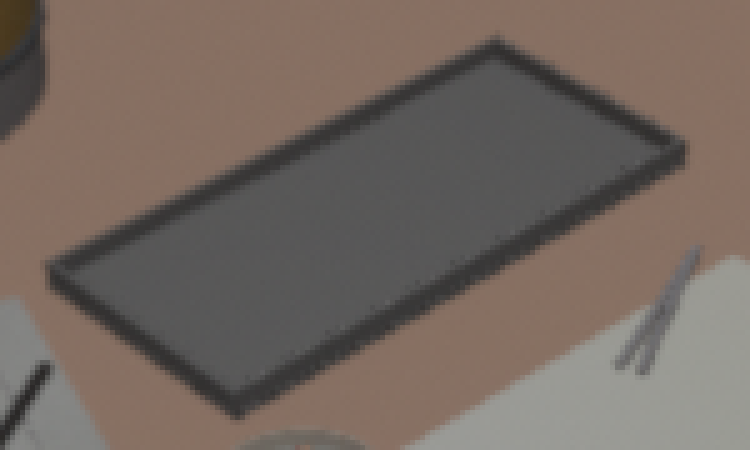

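Call:
drive_tool:
  increments:
    - [0.1,0.05,0.03,-1.0,0,0,0]
    - [0.1,0.05,0.03,-2.0,0,0,0]
    - [0.1,0.05,0.03,-3.0,0,0,0]
    - [0.1,0.05,0.03,-4.0,0,0,0]
    - [0.1,0.05,0.03,-4.6,0,0,0]
    - [0.1,0.05,0.03,-4.77,0,0,0]
    - [0.1,0.05,0.03,-4.77,0,0,0]
    - [0.7,0.05,0.03,-4.77,0,0,0]
    - [0.7,0.05,0.03,-4.77,0,0,0]
    - [0.7,0.05,0.03,-4.77,0,0,0]
    - [0.7,0.05,0.03,-4.77,0,0,0]
    - [0.7,0.05,0.03,-4.77,0,0,0]
    - [0.7,0.05,0.03,-4.77,0,0,0]
    - [0.7,0.05,0.03,-4.77,0,0,0]
    - [0.7,0.05,0.03,-4.77,0,0,0]
    - [0.7,0.05,0.03,-4.77,0,0,0]
    - [0.7,0.05,0.03,-4.77,0,0,0]
  squeeze: 30

```text
t: 26.5
tool_pos: [0.613, 0.3312, 0.0841]
orientation: [-2.221, -2.222, -0.0]
force: [-2.6, -0.3, 4.8]
opening: 0.0458
```

```bash
python3 - <<'E'
from h import *
from scipy.optimize import least_squares
s=robot.read_camera('scene');d=robot.read_camera('side')
P=[(185+u/5,125+v/5) for u,v in [(47,263),(236,397),(687,146),(497,38)]]
for p in P: print(ray(s,s['T'],p,.018))
D=[(413.3,342.3),(475,415.7),(251,445)]
L=np.array([[164,-79],[164,79],[-164,79],[-164,-79]])/1000
def f(v):
    c,q=np.cos(v[2]),np.sin(v[2]); X=np.c_[L@np.array([[c,q],[-q,c]])+v[:2],np.full(4,.018)]
    return np.r_[(proj(s,s['T'],X)-P).ravel(),(proj(d,d['T'],X)[[1,0,2]]-D).ravel()]
r=least_squares(f,[.485,-.337,.05]);print(r.x,r.fun)
E
```

```text
[ 0.64989073 -0.40222447  0.018     ]
[ 0.64198758 -0.24481509  0.018     ]
[ 0.3191552  -0.26046335  0.018     ]
[ 0.3246414  -0.41912276  0.018     ]
[ 0.48111601 -0.33884059  0.05341826] [-1.15387591 -1.2421375  -1.08785588 -1.42704653 -0.45834046 -1.99393254
 -0.81055088 -1.32625163  0.14395702 -2.38572579  1.79967034 -0.46472837
 -3.43673525 -0.48982495]
```

Call:
drive_tool:
  increments:
    - [0.7,0,0,0.6,0,0,0]
    - [0.7,0,0,1.6,0,0,0]
    - [0.7,0,0,2.8,0,0,0]
    - [0.7,0,0,4.0,0,0,0]
    - [0.7,0,0,4.8,0,0,0]
    - [0.7,-0.1,-0.6,5.0,0,0,0]
    - [0.7,-0.2,-1.6,5.0,0,0,0]
    - [0.7,-0.3,-2.9,5.0,0,0,0]
    - [0.7,-0.4,-4.3,5.0,0,0,0]
    - [0.7,-0.5,-5.7,5.0,0,0,0]
    - [0.7,-0.6,-7.1,5.0,0,0,0]
    - [0.7,-0.7,-8.5,5.0,0,0,0]
    - [0.7,-0.8,-9.9,5.0,0,0,0]
    - [0.7,-0.9,-11.3,5.0,0,0,0]
    - [0.7,-1.0,-12.7,5.0,0,0,0]
    - [0.7,-1.1,-14.1,5.0,0,0,0]
    - [0.7,-1.2,-15.5,5.0,0,0,0]
    - [0.7,-1.3,-16.9,5.0,0,0,0]
    - [0.7,-1.4,-18.1,5.0,0,0,0]
    - [0.7,-1.5,-19.0,5.0,0,0,0]

```text
t: 28.27
tool_pos: [0.5746, -0.1468, 0.2087]
orientation: [2.223, 2.22, -0.002]
force: [1.5, 0.6, -3.4]
opening: 0.0453
```

Call:
drive_tool:
  increments:
    - [0.7,-0.1,-1.2,0,0,0,0]
    - [0.7,-0.2,-2.6,0,0,0,0]
    - [0.7,-0.3,-4.0,0,0,0,0]
    - [0.7,-0.4,-5.4,0,0,0,0]
    - [0.7,-0.5,-6.7,-0.5,0,0,0]
    - [0.7,-0.54,-7.4,-1.5,0,0,0]
    - [0.7,-0.54,-7.52,-2.7,0,0,0]
    - [0.7,-0.54,-7.52,-3.9,0,0,0]
    - [0.7,-0.54,-7.52,-5.0,0,0,0]
    - [0.7,-0.54,-7.52,-5.7,0,0,0]
    - [0.7,-0.54,-7.52,-6.1,0,0,0]
    - [0.7,-0.54,-7.52,-6.3,0,0,0]
    - [0.7,-0.54,-7.52,-6.36,0,0,0]
    - [0.7,-0.54,-7.52,-6.4,0,0,0]
    - [0.7,-0.54,-7.52,-6.4,0,0,0]

```text
t: 29.52
tool_pos: [0.563, -0.3326, 0.0504]
orientation: [2.22, 2.22, 0.001]
force: [0.1, 0.3, -4.3]
opening: 0.0455
```

```bash
python3 - <<'E'
from h import *
print(robot.read_state()['force'])
snap('scene','c11.png');a=cv2.imread('pics/c11.png')
cv2.imwrite('pics/z11.png',cv2.resize(a[105:225,175:345],None,fx=4,fy=4,interpolation=3))
E
```

```text
[ 0.14877233  0.33594571 -4.28649256]
```

View pics/z11.png

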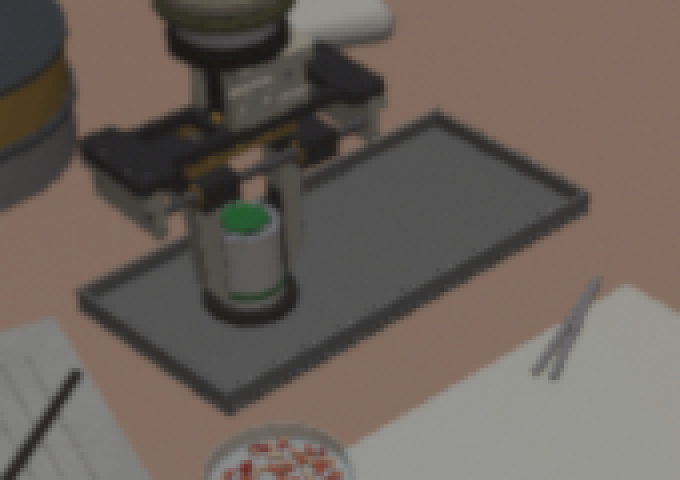

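Call:
drive_tool:
  increments:
    - [0.7,0,0,-0.05,0,0,0]
    - [0.7,0,0,-0.1,0,0,0]
    - [0.7,0,0,-0.1,0,0,0]

```text
t: 29.82
tool_pos: [0.5629, -0.3326, 0.0482]
orientation: [2.22, 2.22, 0.0]
force: [-1.6, 1.7, 4.0]
opening: 0.0456
```

Seated. Release, rise, and go back toward the yellow one.

Call:
drive_tool:
  increments:
    - [0.5,0,0,0,0,0,0]
    - [0.3,0,0,0,0,0,0]
    - [0,0,0,0,0,0,0]
    - [0,0,0,0,0,0,0]
    - [0,0,0,0,0,0,0]
    - [0,0,0,0,0,0,0]
    - [0,0,0,0,0,0,0]
    - [0,0,0,0,0,0,0]
    - [0,0,0,0.5,0,0,0]
    - [0,0,0,1.5,0,0,0]
    - [0,0,0,2.8,0,0,0]
    - [0,0,0,4.0,0,0,0]
    - [0,0,0,5.2,0,0,0]
    - [0,0,0,6.0,0,0,0]
    - [0,0,0.8,6.2,0,0,0]
    - [0,0,2.0,6.2,0,0,0]
    - [0,-0.2,3.4,6.2,0,0,0]
    - [0,-0.4,4.8,6.2,0,0,0]
    - [0,-0.6,6.2,6.2,0,0,0]
    - [0,-0.8,7.6,6.2,0,0,0]

```text
t: 31.48
tool_pos: [0.5416, -0.1406, 0.2023]
orientation: [2.221, 2.22, 0.001]
force: [0.3, -0.3, 0.4]
opening: 0.0929
```

Call:
drive_tool:
  increments:
    - [0,-0.2,1.5,0,0,0,0]
    - [0,-0.4,3.0,0,0,0,0]
    - [0,-0.6,4.5,0,0,0,0]
    - [0,-0.8,6.0,0,0,0,0]
    - [0,-1.0,7.5,0,0,0,0]
    - [0,-1.2,9.0,0,0,0,0]
    - [0,-1.5,10.5,0,0,0,0]
    - [0,-1.8,12.0,0,0,0,0]
    - [0,-2.1,13.5,0,0,0,0]
    - [0,-2.4,15.0,0,0,0,0]
    - [0,-2.8,16.5,0,0,0,0]
    - [0,-3.2,17.8,0,0,0,0]
    - [0,-3.5,18.8,0,0,0,0]
    - [0,-3.58,19.3,0,0,0,0]
    - [0,-3.58,19.4,0,0,0,0]
    - [0,-3.58,19.4,0,0,0,0]
    - [0,-3.58,19.4,0,0,0,0]

```text
t: 32.9
tool_pos: [0.453, 0.342, 0.2014]
orientation: [2.222, 2.22, -0.0]
force: [-0.5, -0.0, -0.1]
opening: 0.093
```

```bash
python3 - <<'E'
from h import *
st=robot.read_state();print(st['tool_pos'],st['opening'],st['t'],st['force'])
w=snap('wrist','w12.png');T=camT(w,st)
print(proj(w,T,[[.4535,.3424,.106],[.4535,.3424,.04]]))
d=snap('side','s12.png')
E
```

```text
[0.45303581 0.34196409 0.20136713] 0.09303491587655159 32.9 [-0.52094207 -0.01141835 -0.11214493]
[[316.30675243 255.12182402]
 [316.496823   224.56678746]]
```

View pics/w12.png

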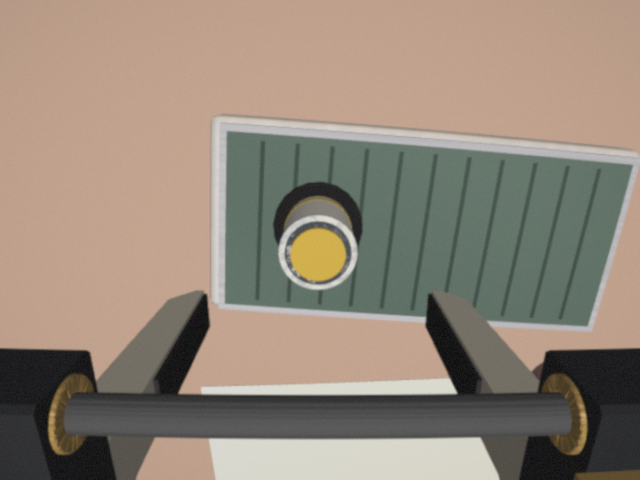

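View pics/s12.png

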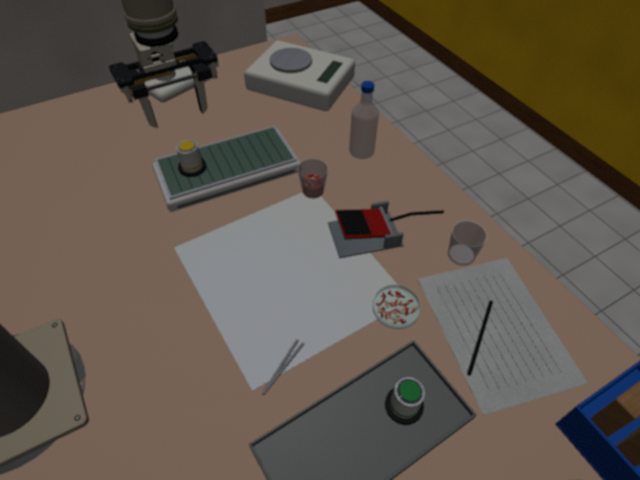

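Call:
drive_tool:
  increments:
    - [0.1,0.03,0.01,-1.0,0,0,0]
    - [0.1,0.03,0.01,-2.0,0,0,0]
    - [0.1,0.03,0.01,-3.0,0,0,0]
    - [0.1,0.03,0.01,-4.0,0,0,0]
    - [0.1,0.03,0.01,-4.5,0,0,0]
    - [0.1,0.03,0.01,-4.73,0,0,0]
    - [0.1,0.03,0.01,-4.73,0,0,0]
    - [0.7,0.03,0.01,-4.73,0,0,0]
    - [0.7,0.03,0.01,-4.73,0,0,0]
    - [0.7,0.03,0.01,-4.73,0,0,0]
    - [0.7,0.03,0.01,-4.73,0,0,0]
    - [0.7,0.03,0.01,-4.73,0,0,0]
    - [0.7,0.03,0.01,-4.73,0,0,0]
    - [0.7,0.03,0.01,-4.73,0,0,0]
    - [0.7,0.03,0.01,-4.73,0,0,0]
    - [0.7,0.03,0.01,-4.73,0,0,0]
    - [0.7,0.03,0.01,-4.73,0,0,0]
  squeeze: 30

```text
t: 34.42
tool_pos: [0.4533, 0.3434, 0.0833]
orientation: [-2.221, -2.222, -0.001]
force: [-2.0, 0.4, 5.7]
opening: 0.0457
```

Call:
drive_tool:
  increments:
    - [0.7,0,0,0.6,0,0,0]
    - [0.7,0,0,1.6,0,0,0]
    - [0.7,0,0,2.8,0,0,0]
    - [0.7,0,0,4.0,0,0,0]
    - [0.7,0,0,4.8,0,0,0]
    - [0.7,0.1,-0.6,5.0,0,0,0]
    - [0.7,0.2,-1.6,5.0,0,0,0]
    - [0.7,0.4,-2.9,5.0,0,0,0]
    - [0.7,0.6,-4.2,5.0,0,0,0]
    - [0.7,0.8,-5.5,5.0,0,0,0]
    - [0.7,1.0,-6.8,5.0,0,0,0]
    - [0.7,1.0,-8.1,5.0,0,0,0]
    - [0.7,1.0,-9.4,5.0,0,0,0]
    - [0.7,1.0,-10.7,5.0,0,0,0]
    - [0.7,1.0,-12.0,5.0,0,0,0]
    - [0.7,1.0,-13.3,5.0,0,0,0]
    - [0.7,0.9,-14.6,5.0,0,0,0]
    - [0.7,0.7,-15.9,5.0,0,0,0]
    - [0.7,0.5,-17.2,5.0,0,0,0]
    - [0.7,0.2,-18.2,5.0,0,0,0]

```text
t: 36.08
tool_pos: [0.4572, -0.1139, 0.2067]
orientation: [-2.222, -2.22, 0.002]
force: [-0.2, -0.3, -3.8]
opening: 0.0455
```

Call:
drive_tool:
  increments:
    - [0.7,-0.2,-1.0,0,0,0,0]
    - [0.7,-0.5,-2.2,0,0,0,0]
    - [0.7,-0.8,-3.5,0,0,0,0]
    - [0.7,-1.1,-4.8,0,0,0,0]
    - [0.7,-1.4,-6.1,0,0,0,0]
    - [0.7,-1.8,-7.4,0,0,0,0]
    - [0.7,-2.1,-8.5,-0.4,0,0,0]
    - [0.7,-2.25,-9.1,-1.4,0,0,0]
    - [0.7,-2.25,-9.1,-2.6,0,0,0]
    - [0.7,-2.25,-9.1,-3.8,0,0,0]
    - [0.7,-2.25,-9.1,-4.9,0,0,0]
    - [0.7,-2.25,-9.1,-5.6,0,0,0]
    - [0.7,-2.25,-9.1,-6.0,0,0,0]
    - [0.7,-2.25,-9.1,-6.2,0,0,0]
    - [0.7,-2.25,-9.1,-6.3,0,0,0]
    - [0.7,-2.25,-9.1,-6.36,0,0,0]
    - [0.7,-2.25,-9.1,-6.36,0,0,0]

```text
t: 37.5
tool_pos: [0.4027, -0.3398, 0.0499]
orientation: [2.22, 2.22, -0.0]
force: [0.5, -0.4, -4.7]
opening: 0.0459
```

```bash
python3 - <<'E'
from h import *
print(robot.read_state()['force'],robot.read_state()['tool_pos'])
snap('scene','c13.png');a=cv2.imread('pics/c13.png')
cv2.imwrite('pics/z13.png',cv2.resize(a[105:225,175:345],None,fx=4,fy=4,interpolation=3))
E
```

```text
[ 0.4757749  -0.37095752 -4.66654684] [ 0.40266817 -0.33983619  0.04993488]
```

View pics/z13.png

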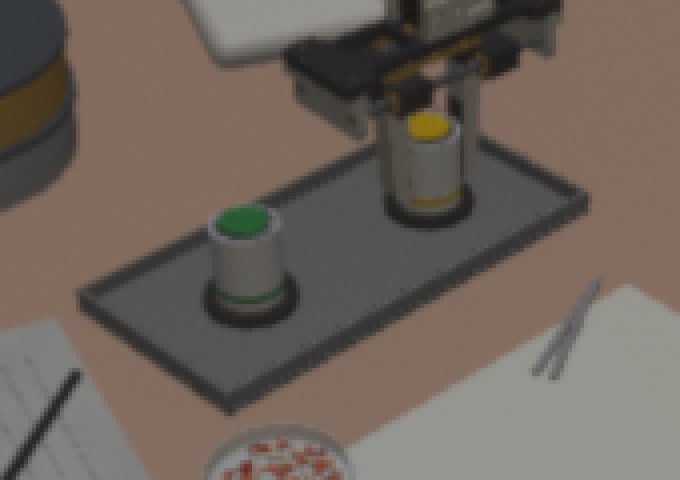

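Call:
drive_tool:
  increments:
    - [0.7,0,0,-0.05,0,0,0]
    - [0.7,0,0,-0.1,0,0,0]
    - [0.7,0,0,-0.1,0,0,0]

```text
t: 37.8
tool_pos: [0.4027, -0.3398, 0.0473]
orientation: [2.22, 2.22, -0.0]
force: [0.2, -0.5, -0.4]
opening: 0.0457
```

Call:
drive_tool:
  increments:
    - [0.7,0,0,-0.02,0,0,0]
    - [0.5,0,0,-0.02,0,0,0]
    - [0.3,0,0,-0.02,0,0,0]
    - [0,0,0,-0.02,0,0,0]
    - [0,0,0,-0.02,0,0,0]
    - [0,0,0,-0.02,0,0,0]
    - [0,0,0,-0.02,0,0,0]
    - [0,0,0,-0.02,0,0,0]
    - [0,0,0,-0.02,0,0,0]
    - [0,0,0,0.5,0,0,0]
    - [0,0,0,1.5,0,0,0]
    - [0,0,0,2.8,0,0,0]
    - [0,0,0,4.0,0,0,0]
    - [0,0,0,5.2,0,0,0]
    - [0,0.5,0.8,6.2,0,0,0]
    - [0,1.2,1.8,7.0,0,0,0]
    - [0,2.0,2.8,7.4,0,0,0]
    - [0,2.8,3.8,7.4,0,0,0]
    - [0,3.0,4.0,7.4,0,0,0]
    - [0,3.0,4.0,7.4,0,0,0]

```text
t: 39.47
tool_pos: [0.4781, -0.2376, 0.2315]
orientation: [2.218, 2.225, 0.001]
force: [-0.0, -0.5, -0.6]
opening: 0.0926
```

Call:
drive_tool:
  increments:
    - [0,0,1.4,0,0,0,0]
    - [0,0,2.8,0,0,0,0]
    - [0,0,4.2,0,0,0,0]
    - [0,0,5.6,0,0,0,0]
    - [0,0,6.2,0,0,0,0]
    - [0,0,6.2,0,0,0,0]
    - [0,0,6.2,0,0,0,0]

```text
t: 40.05
tool_pos: [0.4765, -0.0847, 0.231]
orientation: [-2.22, -2.223, 0.001]
force: [-0.7, -0.4, 0.0]
opening: 0.0932
```

```bash
python3 - <<'E'
from h import *
st=robot.read_state();print(st['tool_pos'],st['t'],st['force'])
snap('scene','c14.png');snap('side','s14.png')
s=cv2.imread('pics/c14.png');d=cv2.imread('pics/s14.png')
cv2.imwrite('pics/z14.png',np.hstack([cv2.resize(s[120:330,170:450],(400,300),interpolation=3),cv2.resize(d[200:480,220:500],(400,300),interpolation=3)]))
E
```

```text
[ 0.47652888 -0.08474366  0.23098513] 40.05 [-0.70122389 -0.40962343  0.01707573]
```

View pics/z14.png

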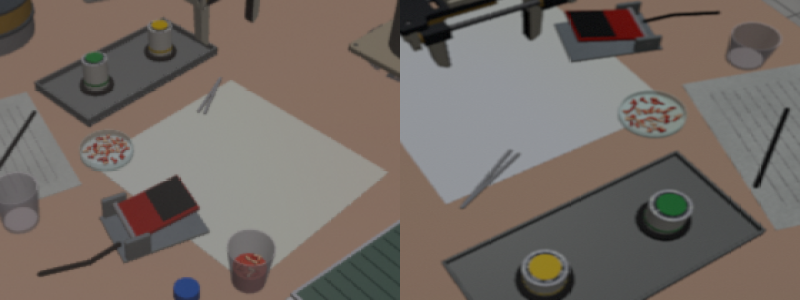

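View pics/c14.png

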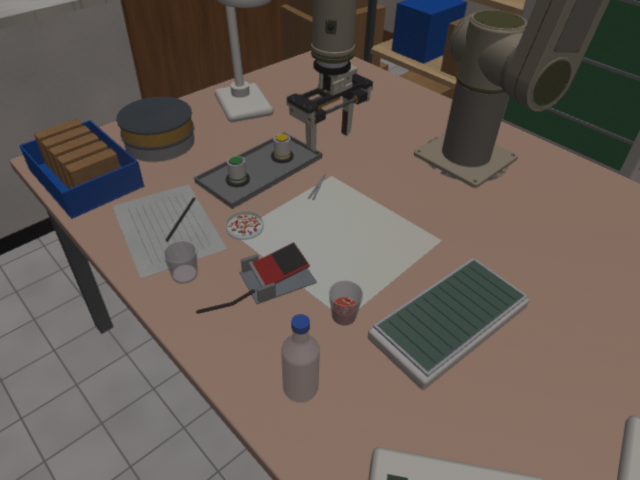

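```bash
python3 -c "
from plant import robot
print(robot.close_job())"
```

```text
the job is handed in; nothing more can be done
None
```

The job is done and handed in at about 40 s. Two canisters were present, yellow and green; there was no blue canister, only a bottle with a blue cap.

- **Collapsing:** I pressed each cap slowly down until it stopped moving. The force rose to 28 N (green) and 32 N (yellow) with no further travel, and the tip height matched a fully collapsed canister.
- **Settling table and pedal:** I stood both canisters on the deck and pressed the pedal to its stop. The force rose from 20 to 37 N within about 0.5 mm of travel, and the picture showed the plate flat. I held it there for just over a second and let it up gently. The next pictures showed the pedal back up and both canisters still standing on the deck.
- **Storage:** I then moved both canisters to the grey tray. In the last scene and side pictures both look collapsed and stand upright inside the tray walls, and the gripper is clear of everything.
- **Left alone:** The dish, cup, tweezers and pencil look to be where they started.

None of the final checks failed. The first camera estimates of the yellow canister and the tray were 4 to 15 mm off. I corrected the canister from a wrist picture and the tray from a new fit to the scene and side pictures. I did not see either canister knocked aside during the run.

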